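# Lever a sagging dry bath onto its levelling shoes

### The job

The heavy white dry bath has lost the feet on one side and leans. Put the pry bar over the fulcrum block with its tip under the middle of the low edge and lever the bath up until both spring-loaded levelling shoes snap in underneath, then let it down gently so that it stands level on them. Finally take the bar away and lay it flat on the bench, well clear of the bath and the block, without pushing the bath about, tipping it far over or disturbing the bottle, tip rack, beaker and dishes beside it.

Things in the scene. Friction and masses are not known exactly. Their poses are not given: they have to be found in the camera images.
- bath: Dry bath: white box 170 mm (its x) by 180 mm (its y) by 75 mm, aluminium block on top, blue panel on its -x end, 3 to 4.5 kg. Low side towards its -y. Origin on the bench under its middle at the start, z then vertical. When levered it turns about its two round feet, 75 mm to the +y side of its middle, near bench height. Two stubs under it stand 30 mm inwards of the low rim, 45 mm to either side of the middle.
- bath_edge (a point): Middle of the bottom rim of the bath's low side. x runs along the rim, y inwards under the bath, z square to its flat underside. The rim starts about 16 mm above the bench, open underneath, the bath leaning 0.074 rad. Level is when this point is 28 mm up (z axis upright); the rim must rise to level or up to 4 mm past it before the shoes can slip in.
- shoe_near (a joint): Travel in m of the sliding steel shoe at the bath's -x end: a block 20 mm wide, 28 mm high in a fixed channel, pushed by a spring (2 to 5 N) against the bath's flank, its centre line 9 mm inwards of the low rim. About 0.001 at the start, held back by the bath; 0.028 once sprung fully in underneath, some 0.4 s after the way is clear.
- shoe_far (a joint): The same for the shoe at the bath's +x end.
- shoe_near_nose (a point): Middle of the top of the front end of the shoe at the bath's -x end; 28 mm above the bench. The channels are 40 mm wide, up to 38 mm high and reach to 180 mm from the middle of the rim along the bath's x on both sides.
- shoe_far_nose (a point): The same for the shoe at the bath's +x end.
- fulcrum_ridge (a point): Middle of the top of the ridge of the loose steel fulcrum block (0.8 kg, foot 70 x 34 mm), 28 mm above the bench. The ridge is a half-round of 8 mm radius, 60 mm long along this point's x. It already stands in front of the low rim, 45 to 55 mm out from it, about parallel to it, its middle within 10 mm of the rim's middle line.
- bar_handle (a point): Centre of the pry bar's black square grip, 84 mm long, 22 mm wide and high, 11 mm above the bar's flat underside. Bar 200 mm long, 0.35 kg: x points to the tip, 160 mm ahead (other end 40 mm behind), z out of its upper side. The front 115 mm is a blade 24 mm wide, 5 mm thick (3 mm in the last 8 mm), flush with the underside. It starts flat on the bench, underside down.
- bar_tip (a point): Middle of the tip of the bar's blade, at its underside; axes as for the handle.
- tip_rack: blue open pipette-tip rack, 80 x 115 x 50 mm; a bystander; origin at the centre of its underside
- reagent: amber glass bottle, 70 mm across, 150 mm tall; a bystander; origin at the centre of its underside
- beaker: small glass beaker, 68 mm across, 65 mm tall; a bystander; origin at the centre of its underside
- dishes: stack of three clear dishes, 90 mm across, 39 mm tall; a bystander; origin at the centre of its underside
Mind the look-alikes: they are no part of the job. Leave any orange or yellow look-alike of the part that bears shoe_near alone.

How it is judged (in metres and radians):
On the way:
1. the bath is levered up, borne by the bar, the bar bearing on the fulcrum block, and both shoes have sprung in underneath (value of joint each of shoe_near, shoe_far above 0.021 m and contact force between bar and bath above 2 N and contact force between bar and fulcrum above 3 N), for 0.06 s.
At the end, for the whole second after the job is handed in: Both shoes have travelled more than 21 mm in and carry the bath; the bath stands level within 0.02 rad; the bar lies flat at rest on the bench, underside down, tip and handle more than 70 mm out from the low rim and tip more than 50 mm from the fulcrum ridge, not touching the block (value of joint each of shoe_near, shoe_far above 0.021 m and angle between bath_edge's own z axis and vertical below 0.02 rad and contact force between each of shoe_near, shoe_far and bath above 1 N and y of each of bar_tip, bar_handle in the frame of bath_edge below -0.07 m and horizontal distance between bar_tip and fulcrum_ridge above 0.05 m and contact force between bar and fulcrum below 0.05 N and height (world z) of bar_handle below 0.016 m and angle between bar_handle's own z axis and vertical below 0.08 rad and linear speed of each of bar, bath below 0.02 m/s).
It fails at once if the bath is shoved along the bench (its origin moves more than 30 mm) (distance of bath from where it was at the start of the episode above 0.03 m).
It fails at once if the bath is tipped more than 0.12 rad (about 7 degrees) from level (angle between bath_edge's own z axis and vertical above 0.12 rad).
It fails at once if the bath is dropped (it turns faster than 1.6 rad/s) (angular speed of bath above 1.6 rad/s).
It fails at once if a bystander is moved more than 30 mm (distance of any of tip_rack, reagent, beaker, dishes from where it was at the start of the episode above 0.03 m).
It also fails if it takes over 66 s, if anything falls off the work surface, if the arm or the gripper's body presses on something with over 40 N, if the wrist force passes 120 N, or if a joint passes its speed limit or range.

### The arm

A 6-joint arm with a two-finger parallel gripper is mounted at the origin on the work surface. World frame = base frame: x ahead of the robot, y to its left, z up, the work surface at z = 0. Lengths are in m, angles in degrees, forces in N, time in s.
With the tool pointing down it reaches from about 0.375 to 0.975 m from the base axis. Payload 3.8 kg.
Tool frame: the origin (TCP) lies at the very end of the fingers, on their centre line; the grasp point (between the pads) lies 19 mm behind it; z points along the fingers, y is the line along which they close (so a half turn about z gives the same grasp; the last joint's range is limited). The gripper opens to 85 mm and grips with 20 to 120 N. Pads are 22 mm wide; open, the fingers measure 114 mm over their backs; the gripper's body (76 mm by 85 mm) begins 54 mm behind the grasp point. The pads swing forward as they close: fully open they stand 13 mm farther back than shut.
Start: joints at [73.001, 15.12, 91.902, -0, 72.978, -2.114], TCP at [0.173, 0.652, 0.231] pointing down, gripper open.
Joint ranges: [-150.88, 150.88], [-54.13, 125.18], [17.81, 147.31], [-75.09, 255.09], [0, 152.58], [-146.25, 146.25]. Speed limits (degrees/s): [147.25, 147.25, 180, 180, 180, 180].

### API

Orientations are given as [roll, pitch, yaw] about the fixed x, y, z axes, in that order (R = Rz(yaw) Ry(pitch) Rx(roll)).
In Python, from workcell import telemetry, camera, camera_params, ticket gives the robot as it stands.
- The arm moves only by the tool step_arm, never from a script. Its argument "rows" is a list of rows, each an object with "translation": the shift along the tool's x, y, z in mm, a list of three; "angular": the turn, a rotation vector about the tool's x, y, z in rad, a list of three. A call has 1 to 10 rows; each row shifts and turns the commanded pose from where the row before left it, along the tool's axes as they then stand; what a row does not reach is not made up. A row lasts 1/12 s, in which the tool goes at most 41.7 mm and 7.16 degrees, less where a joint would pass 70% of its speed; a pose out of reach is approached as far as the arm can. A call with a gripper value outside its range is refused whole. "jaw" is the opening, from 0 (shut) to 1 (fully open), set as the call begins (left out, the last holds). The fingers move at their own pace and stop on an object; "grip_force" is the grip in N (left out, the last holds). Time passes only in rows, so rows that do not move let the fingers close. It gives the time, the measured TCP pose, the force, the opening and the grip force at its end, in the units of the state.
- telemetry.state(): the state, without advancing time (a new reading comes with each control period).
- camera(name): name is "side" or "top"; returns the picture (400x640x3 uint8, red, green, blue); there is no depth.
- camera_params(name): a dict with "K" (3x3 intrinsics, pixels), "T" (4x4, takes a point from camera to world coordinates). Camera axes: x right, y down, z forward; pixel columns grow to the right and rows downward; lengths in m; the calibration is good to about 2 mm. A picture is of the moment at which its call begins. camera_params takes no time and is no camera call.
- ticket.job_done(): hands the job in; it is judged then, once.
The state is a dict: "time_s": time; "joint_pos": joint angles; "qvel": joint speeds; "joint_efforts": joint torques, N m; "tool_pos": TCP position; "tcp_rot": TCP orientation; "contact_force": force on the tool from outside, world axes, zero at the start; "wrist_torque": the same for the moment, N m; "gripper_width": opening from 0.0 (shut) to 1.0 (fully open); "grip_force": force on a finger pad.
Only numpy, scipy, OpenCV 4.12 (cv2) and the standard library are available. Lean on these libraries where they do the work, as an engineer would, in place of code of your own. Each camera call takes 0.05 s, during which the arm holds its last target. There are 200 camera calls.

## Working session

There is one attempt and no reset: what is moved stays moved. The work goes in short steps, Python scripts to look and compute and a tool call to move; the robot and the scene stay as the last step left them, time stands still between calls to the robot, and variables do not carry over. Pictures are saved under pics/ and viewed, at most 10 in all, crops included, and the job is handed in when it is done.

Besides the shell and the picture viewer there is one more tool, called after ">>>" by a JSON object that holds its "op" and its "data", one argument or row to a line. step_arm: Moves the arm, as the interface text tells. Its arguments: {"type":"object","properties":{"rows":{"type":"array"},"jaw":{"type":"number"},"grip_force":{"type":"number"}},"required":["rows"]}

```bash
mkdir -p pics; python3 - <<'E'
from workcell import telemetry, camera, camera_params
import cv2
for n in("side","top"):
    cv2.imwrite(f"pics/{n}0.png",camera(n)[:,:,::-1]); p=camera_params(n); print(n,p["K"],p["T"])
print(telemetry.state())
E
```

```text
side [[418.36599155   0.         325.65178133]
 [  0.         418.36599155 205.30591695]
 [  0.           0.           1.        ]] [[-0.99617284 -0.07488295  0.04508009  0.52242334]
 [-0.08579302  0.73910945 -0.66809938  0.81873447]
 [ 0.01671013 -0.66941002 -0.74270519  0.9098814 ]
 [ 0.          0.          0.          1.        ]]
top [[383.80781922   0.         317.30877728]
 [  0.         383.80781922 196.92942253]
 [  0.           0.           1.        ]] [[-4.81952725e-04 -9.94177043e-01  1.07757948e-01  4.98141254e-01]
 [-9.99864130e-01 -1.29644109e-03 -1.64329338e-02  5.66660123e-02]
 [ 1.64769473e-02 -1.07751226e-01 -9.94041339e-01  9.64137808e-01]
 [ 0.00000000e+00  0.00000000e+00  0.00000000e+00  1.00000000e+00]]
{'time_s': 0.1, 'joint_pos': array([ 7.30000921e+01,  1.51672947e+01,  9.19764023e+01,  1.16710668e-03,
        7.29779022e+01, -2.11414280e+00]), 'qvel': array([-0.18479609, -0.05869083, -0.20048409,  0.05551261,  0.02931629,
       -0.00483319]), 'joint_efforts': array([-8.21031645e-04, -5.16699171e+01, -3.68594348e+01, -9.31262662e-05,
        6.22141917e-03,  2.61671585e-05]), 'tool_pos': array([0.17319548, 0.65168931, 0.23002967]), 'tcp_rot': array([-1.79878525e+02, -5.60032748e-03,  1.65113886e+02]), 'contact_force': array([ 0.23208076,  0.47421443, -0.69945022]), 'wrist_torque': array([-0.02902964, -0.02070356,  0.05750112]), 'grip_force': 0.0, 'gripper_width': 0.9984866801746398}
```

View pics/top0.png

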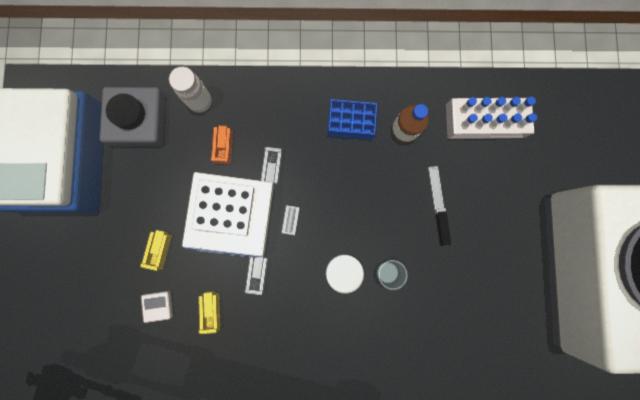

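View pics/side0.png

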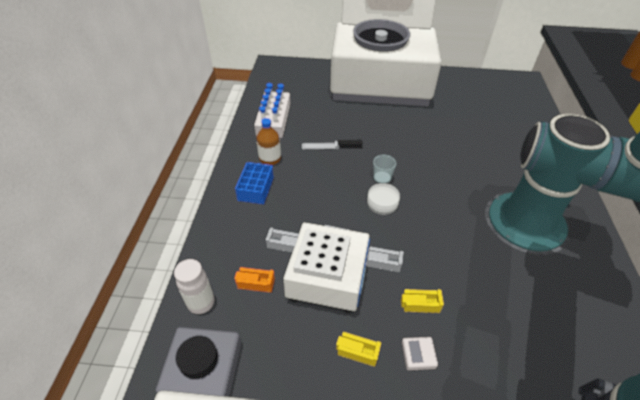

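Candidates seen in the top view: the bath is at (228,213). The grey ridged block at (290,220) is the fulcrum. The grey channels at (271,165) and (257,275) are the real shoes, and the orange (221,145) and yellow (155,250), (208,312) channels are look-alikes to leave alone. The bar is the item at (440,205), with a light blade towards the top of the image and a black grip at the bottom. I'll check these in one close crop.

```bash
cat > h.py <<'E'
import numpy as np, cv2
from scipy.spatial.transform import Rotation as R
from workcell import telemetry, camera, camera_params
def px2w(n,u,v,z):
    p=camera_params(n);T=p["T"];d=T[:3,:3]@np.linalg.solve(p["K"],[u,v,1.]);o=T[:3,3]
    return o+d*(z-o[2])/d[2]
def w2px(n,P):
    p=camera_params(n);T=p["T"];c=p["K"]@(T[:3,:3].T@(np.array(P)-T[:3,3]));return c[:2]/c[2]
def rect(img,box,thr):
    u0,v0,u1,v1=box
    g=cv2.resize(img[v0:v1,u0:u1].max(2),None,fx=8,fy=8,interpolation=cv2.INTER_CUBIC)
    c=max(cv2.findContours((g>thr).astype('uint8'),0,2)[0],key=cv2.contourArea)
    return (cv2.boxPoints(cv2.minAreaRect(c))+.5)/8-.5+[u0,v0]
def delta(pos,rpy=None,Rt=None):
    s=telemetry.state();C=R.from_euler('xyz',s['tcp_rot'],degrees=True)
    Rt=Rt or R.from_euler('xyz',rpy,degrees=True)
    print('trans mm (tool now)',(C.inv().apply(np.array(pos)-s['tool_pos'])*1e3).round(1),'rotvec',(C.inv()*Rt).as_rotvec().round(4))
E
python3 - <<'E'
from h import *
im=camera("top")
a=cv2.resize(im[140:300,180:310],None,fx=3.6,fy=3.6,interpolation=2)
b=cv2.resize(im[155:255,410:470],None,fx=5,fy=5,interpolation=2)
o=np.zeros((576,780,3),'uint8');o[:a.shape[0],:a.shape[1]]=a;o[:500,475:775]=b
cv2.imwrite("pics/crop1.png",o[:,:,::-1])
for nm,box,t,z in(("blade",(425,160,450,214),110,.005),("fulc",(279,200,303,240),90,.02)):
    r=rect(im,box,t);print(nm,r.round(1).tolist(),np.array([px2w("top",*q,z)[:2] for q in r]).round(4).tolist())
E
```

```text
blade [[426.4, 166.8], [437.5, 164.8], [445.9, 210.6], [434.8, 212.6]] [[0.6796, -0.2373], [0.6849, -0.2659], [0.5679, -0.283], [0.5627, -0.2547]]
fulc [[279.9, 233.4], [284.9, 203.7], [300.0, 206.3], [295.1, 235.9]] [[0.5107, 0.1325], [0.5835, 0.121], [0.5773, 0.0837], [0.5045, 0.0955]]
```

View pics/crop1.png

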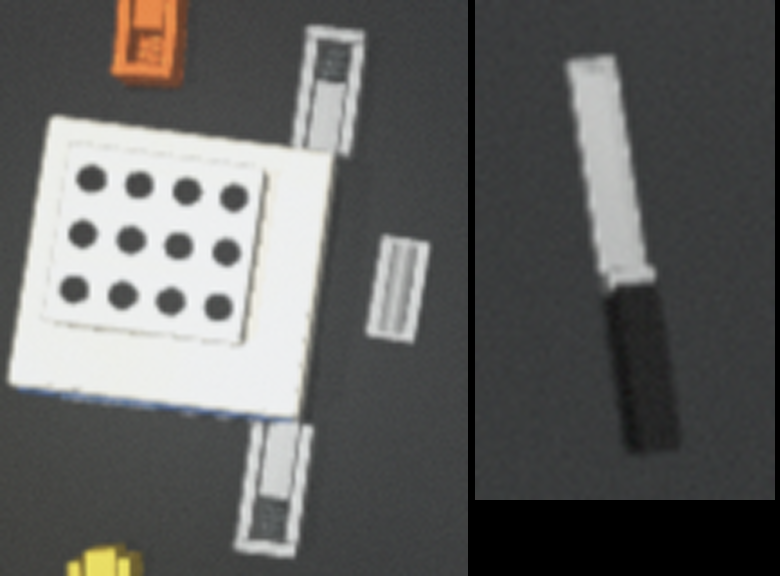

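```bash
cat > m.py <<'E'
from h import *
A=lambda x,y,z:px2w("top",180+(x+.5)/3.6-.5,140+(y+.5)/3.6-.5,z)
B=lambda x,y,z:px2w("top",410+(x-475+.5)/5-.5,155+(y+.5)/5-.5,z)
tip=B(592,57,.003);je=B(632,275,.006);he=B(654,453,.006);print("tip",tip,"end",he,np.linalg.norm(tip-he))
d=(tip-he)[:2];d/=np.linalg.norm(d);print("bar yaw",np.degrees(np.arctan2(d[1],d[0])),"handle c",(tip[:2]-.16*d),(he[:2]+.04*d))
f=A(336,29,.034);n=A(266,553,.034);print("chan ends",f,n,np.linalg.norm(f-n))
x=(f-n)[:2];L=np.linalg.norm(x);x/=L;y=np.array([-x[1],x[0]]);m=(f+n)[:2]/2;print("bath yaw",np.degrees(np.arctan2(x[1],x[0])),"edge",m-.009*y)
t1,t2=A(333,152,.090),A(300,417,.090);print("top edge",t1,t2,np.linalg.norm(t1-t2),"mid",(t1+t2)/2, np.degrees(np.arctan2(*(t1-t2)[1::-1])))
# rim from top edge: lean .074, height 75 -> top edge displaced outwards (-y) by 75*sin
print("edge from top",((t1+t2)/2)[:2]+.0055*y)
r=A(397.5,290,.028);q=A(*np.mean([(383,235),(430,241),(413,342),(366,336)],0),.012);print("ridge",r,q)
for e in(m-.009*y,((t1+t2)/2)[:2]+.0055*y):print("ridge in edge frame",(r[:2]-e)@x,(r[:2]-e)@y)
a,b=A(407,241,.012),A(390,339,.012);print("ridge yaw",np.degrees(np.arctan2(*(a-b)[1::-1])))
E
python3 m.py
```

```text
tip [ 0.68218361 -0.25481199  0.003     ] end [ 0.48146803 -0.27825738  0.006     ] 0.2021025230891234
bar yaw 6.6624704035227875 handle c [ 0.52326412 -0.27337522] [ 0.52119791 -0.27361657]
chan ends [0.72103109 0.15064868 0.034     ] [0.36944264 0.1923942  0.034     ] 0.35405807915703486
bath yaw -6.7712589034292545 edge [0.54417571 0.16258422]
top edge [0.62757277 0.14594466 0.09      ] [0.46032343 0.16448429 0.09      ] 0.1682737697327322 mid [0.5439481  0.15521447 0.09      ] -6.325428887899777
edge from top [0.54459658 0.16067611]
ridge [0.54255736 0.10758396 0.028     ] [0.54434785 0.10811797 0.012     ]
ridge in edge frame 0.0048777865356852915 -0.05480743061453863
ridge in edge frame 0.004234875703359248 -0.05296225846550897
ridge yaw -9.443136163068594
```

The fulcrum is the grey ridged block and the bar blade points to +x. The rim middle is at about (0.544, 0.162) with the bath yawed −6.6°. The ridge is at (0.543, 0.108) and the bar grip at (0.522, −0.273). Next I move above the grip.

>>> {"op": "step_arm", "data": {
  "rows": [
    {"translation": [-20.5, -28.7, 0], "angular": [0, 0, 0]},
    {"translation": [-20.5, -28.7, 0], "angular": [0, 0, 0]},
    {"translation": [-20.5, -28.7, 0], "angular": [0, 0, 0]},
    {"translation": [-20.5, -28.7, 0], "angular": [0, 0, 0]},
    {"translation": [-20.5, -28.7, 0], "angular": [0, 0, 0]},
    {"translation": [-20.5, -28.7, 0], "angular": [0, 0, 0]},
    {"translation": [-20.5, -28.7, 0], "angular": [0, 0, 0]},
    {"translation": [-20.5, -28.7, 0], "angular": [0, 0, 0]},
    {"translation": [-20.5, -28.7, 0], "angular": [0, 0, 0]},
    {"translation": [-20.5, -28.7, 0], "angular": [0, 0, 0]}
  ],
  "jaw": 1
}}

```text
time_s: 0.98
tool_pos: [0.2978, 0.3206, 0.231]
tcp_rot: [-180.0, 0.0, 165.1]
contact_force: [0.6, 0.4, -0.8]
gripper_width: 0.999
grip_force: 0.0
```

>>> {"op": "step_arm", "data": {
  "rows": [
    {"translation": [-20.5, -28.7, 0], "angular": [0, 0, 0]},
    {"translation": [-20.5, -28.7, 0], "angular": [0, 0, 0]},
    {"translation": [-20.5, -28.7, 0], "angular": [0, 0, 0]},
    {"translation": [-20.5, -28.7, 0], "angular": [0, 0, 0]},
    {"translation": [-20.5, -28.7, 0], "angular": [0, 0, 0]},
    {"translation": [-20.5, -28.7, 0], "angular": [0, 0, 0]},
    {"translation": [-20.5, -28.7, 0], "angular": [0, 0, 0]},
    {"translation": [-20.5, -28.7, 0], "angular": [0, 0, 0]},
    {"translation": [-20.5, -28.7, 0], "angular": [0, 0, 0]},
    {"translation": [-20.5, -28.7, 0], "angular": [0, 0, 0]}
  ]
}}

```text
time_s: 1.82
tool_pos: [0.4222, -0.0095, 0.2313]
tcp_rot: [180.0, 0.0, 165.1]
contact_force: [1.5, -0.1, -0.5]
gripper_width: 1.001
grip_force: 0.0
```

>>> {"op": "step_arm", "data": {
  "rows": [
    {"translation": [-20.5, -28.7, 0], "angular": [0, 0, 0]},
    {"translation": [-20.5, -28.7, 0], "angular": [0, 0, 0]},
    {"translation": [-20.5, -28.7, 0], "angular": [0, 0, 0]},
    {"translation": [-20.5, -28.7, 0], "angular": [0, 0, 0]},
    {"translation": [-20.5, -28.7, 0], "angular": [0, 0, 0]},
    {"translation": [-20.5, -28.7, 0], "angular": [0, 0, 0]},
    {"translation": [-20.5, -28.7, 0], "angular": [0, 0, 0]},
    {"translation": [-20.5, -28.7, 0], "angular": [0, 0, 0]}
  ]
}}

```text
time_s: 2.48
tool_pos: [0.5218, -0.2735, 0.2308]
tcp_rot: [180.0, -0.0, 165.1]
contact_force: [0.6, 0.3, 0.4]
gripper_width: 0.998
grip_force: 0.0
```

>>> {"op": "step_arm", "data": {
  "rows": [
    {"translation": [0, 0, 0], "angular": [0, 0, 0.115]},
    {"translation": [0, 0, 0], "angular": [0, 0, 0.115]},
    {"translation": [0, 0, 0], "angular": [0, 0, 0.115]},
    {"translation": [0, 0, 0], "angular": [0, 0, 0.115]},
    {"translation": [0, 0, 0], "angular": [0, 0, 0.115]},
    {"translation": [0, 0, 0], "angular": [0, 0, 0.115]},
    {"translation": [0, 0, 0], "angular": [0, 0, 0.115]},
    {"translation": [0, 0, 0], "angular": [0, 0, 0.115]}
  ]
}}

```text
time_s: 3.15
tool_pos: [0.5214, -0.2716, 0.2308]
tcp_rot: [-180.0, -0.0, 112.1]
contact_force: [-0.4, 0.4, -0.1]
gripper_width: 1.001
grip_force: 0.0
```

>>> {"op": "step_arm", "data": {
  "rows": [
    {"translation": [0, 0, 0], "angular": [0, 0, 0.115]},
    {"translation": [0, 0, 0], "angular": [0, 0, 0.115]},
    {"translation": [0, 0, 0], "angular": [0, 0, 0.115]},
    {"translation": [0, 0, 0], "angular": [0, 0, 0.115]},
    {"translation": [0, 0, 0], "angular": [0, 0, 0.115]},
    {"translation": [0, 0, 0], "angular": [0, 0, 0.115]},
    {"translation": [0, 0, 0], "angular": [0, 0, 0.115]},
    {"translation": [0, 0, 0], "angular": [0, 0, 0.115]}
  ]
}}

```text
time_s: 3.82
tool_pos: [0.5214, -0.2716, 0.2308]
tcp_rot: [-180.0, 0.0, 59.4]
contact_force: [-0.2, 0.6, 0.3]
gripper_width: 1.005
grip_force: 0.0
```

>>> {"op": "step_arm", "data": {
  "rows": [
    {"translation": [0, 0, 0], "angular": [0, 0, 0.115]},
    {"translation": [0, 0, 0], "angular": [0, 0, 0.115]},
    {"translation": [0, 0, 0], "angular": [0, 0, 0.115]},
    {"translation": [0, 0, 0], "angular": [0, 0, 0.115]},
    {"translation": [0, 0, 0], "angular": [0, 0, 0.115]},
    {"translation": [0, 0, 0], "angular": [0, 0, 0.115]},
    {"translation": [0, 0, 0], "angular": [0, 0, 0.115]},
    {"translation": [0, 0, 0], "angular": [0, 0, 0.115]},
    {"translation": [0, 0, 0], "angular": [0, 0, 0]}
  ]
}}

```text
time_s: 4.57
tool_pos: [0.5214, -0.2716, 0.2309]
tcp_rot: [-180.0, 0.0, 6.8]
contact_force: [0.3, -0.2, -0.2]
gripper_width: 1.001
grip_force: 0.0
```

```bash
python3 - <<'E'
from h import *
s=telemetry.state();print(s['time_s'],s['tool_pos'],s['tcp_rot'],s['contact_force']);delta([.522,-.2735,.06],[180,0,6.7])
E
```

```text
4.5667 [ 0.52144838 -0.27157747  0.23087103] [-1.79974455e+02  3.59013442e-02  6.82140936e+00] [ 0.26083356 -0.21613861 -0.20753723]
trans mm (tool now) [  0.4   2.1 170.9] rotvec [-0.0004  0.0006  0.0021]
```

>>> {"op": "step_arm", "data": {
  "rows": [
    {"translation": [0.4, 2, 30], "angular": [0, 0, 0]},
    {"translation": [0, 0, 35], "angular": [0, 0, 0]},
    {"translation": [0, 0, 35], "angular": [0, 0, 0]},
    {"translation": [0, 0, 35], "angular": [0, 0, 0]},
    {"translation": [0, 0, 35], "angular": [0, 0, 0]},
    {"translation": [0, 0, 25], "angular": [0, 0, 0]},
    {"translation": [0, 0, 15], "angular": [0, 0, 0]},
    {"translation": [0, 0, 10], "angular": [0, 0, 0]},
    {"translation": [0, 0, 6], "angular": [0, 0, 0]},
    {"translation": [0, 0, 0], "angular": [0, 0, 0]}
  ]
}}

```text
time_s: 5.4
tool_pos: [0.5218, -0.2733, 0.0043]
tcp_rot: [-179.9, 0.1, 7.1]
contact_force: [0.6, 0.1, -0.3]
gripper_width: 0.999
grip_force: 0.0
```

>>> {"op": "step_arm", "data": {
  "rows": [
    {"translation": [0, 0, 0], "angular": [0, 0, 0]},
    {"translation": [0, 0, 0], "angular": [0, 0, 0]},
    {"translation": [0, 0, 0], "angular": [0, 0, 0]},
    {"translation": [0, 0, 0], "angular": [0, 0, 0]},
    {"translation": [0, 0, 0], "angular": [0, 0, 0]},
    {"translation": [0, 0, 0], "angular": [0, 0, 0]},
    {"translation": [0, 0, 0], "angular": [0, 0, 0]},
    {"translation": [0, 0, 0], "angular": [0, 0, 0]},
    {"translation": [0, 0, 0], "angular": [0, 0, 0]},
    {"translation": [0, 0, 0], "angular": [0, 0, 0]}
  ],
  "jaw": 0,
  "grip_force": 80
}}

```text
time_s: 6.23
tool_pos: [0.5231, -0.2742, 0.0065]
tcp_rot: [179.9, -0.1, 7.0]
contact_force: [-1.1, -0.6, 5.9]
gripper_width: 0.235
grip_force: 81.4
```

>>> {"op": "step_arm", "data": {
  "rows": [
    {"translation": [0, 0, -6], "angular": [0, 0, 0]},
    {"translation": [0, 0, -15], "angular": [0, 0, 0]},
    {"translation": [0, 0, -25], "angular": [0, 0, 0]},
    {"translation": [0, 0, -30], "angular": [0, 0, 0]},
    {"translation": [0, 0, -30], "angular": [0, 0, 0]},
    {"translation": [0, 0, -30], "angular": [0, 0, 0]},
    {"translation": [0, 0, -30], "angular": [0, 0, 0]},
    {"translation": [0, 0, -25], "angular": [0, 0, 0]},
    {"translation": [0, 0, -10], "angular": [0, 0, 0]}
  ]
}}

```text
time_s: 6.98
tool_pos: [0.5237, -0.2744, 0.2102]
tcp_rot: [179.8, -0.2, 7.0]
contact_force: [0.6, -0.7, -2.6]
gripper_width: 0.234
grip_force: 80.4
```

>>> {"op": "step_arm", "data": {
  "rows": [
    {"translation": [0, 0, 0], "angular": [0, 0, -0.111]},
    {"translation": [0, 0, 0], "angular": [0, 0, -0.111]},
    {"translation": [0, 0, 0], "angular": [0, 0, -0.111]},
    {"translation": [0, 0, 0], "angular": [0, 0, -0.111]},
    {"translation": [0, 0, 0], "angular": [0, 0, -0.111]},
    {"translation": [0, 0, 0], "angular": [0, 0, -0.111]}
  ]
}}

```text
time_s: 7.48
tool_pos: [0.5211, -0.2729, 0.204]
tcp_rot: [-179.8, 0.1, 45.5]
contact_force: [0.1, 0.2, -3.2]
gripper_width: 0.235
grip_force: 80.3
```

>>> {"op": "step_arm", "data": {
  "rows": [
    {"translation": [0, 0, 0], "angular": [0, 0, -0.111]},
    {"translation": [0, 0, 0], "angular": [0, 0, -0.111]},
    {"translation": [0, 0, 0], "angular": [0, 0, -0.111]},
    {"translation": [0, 0, 0], "angular": [0, 0, -0.111]},
    {"translation": [0, 0, 0], "angular": [0, 0, -0.111]},
    {"translation": [0, 0, 0], "angular": [0, 0, -0.111]}
  ]
}}

```text
time_s: 7.98
tool_pos: [0.5211, -0.273, 0.2039]
tcp_rot: [-179.8, -0.1, 83.6]
contact_force: [0.0, -0.1, -3.4]
gripper_width: 0.233
grip_force: 80.3
```

>>> {"op": "step_arm", "data": {
  "rows": [
    {"translation": [25, -3, 0], "angular": [0, 0, 0]},
    {"translation": [31, -3.5, 0], "angular": [0, 0, 0]},
    {"translation": [31, -3.5, 0], "angular": [0, 0, 0]},
    {"translation": [31, -3.5, 0], "angular": [0, 0, 0]},
    {"translation": [31, -3.5, 0], "angular": [0, 0, 0]},
    {"translation": [31, -3.5, 0], "angular": [0, 0, 0]},
    {"translation": [31, -3.5, 0], "angular": [0, 0, 0]},
    {"translation": [31, -3.5, 0], "angular": [0, 0, 0]},
    {"translation": [0, 0, 0], "angular": [0, 0, 0]}
  ]
}}

```text
time_s: 8.73
tool_pos: [0.5216, -0.025, 0.2043]
tcp_rot: [-179.8, -0.2, 83.5]
contact_force: [-0.1, -0.3, -3.0]
gripper_width: 0.234
grip_force: 80.3
```

```bash
python3 - <<'E'
from h import *
im=camera("top");cv2.imwrite("pics/t2.png",cv2.resize(im[100:300,180:440],None,fx=3,fy=3,interpolation=2)[:,:,::-1])
s=telemetry.state();print(s['time_s'],s['tool_pos'],s['tcp_rot'],s['contact_force'],s['wrist_torque'],s['gripper_width'])
E
```

```text
8.7833 [ 0.52176371 -0.02740428  0.20433229] [-1.79803140e+02 -2.98310759e-02  8.35414580e+01] [ 0.49043968 -1.04559953 -3.29222845] [-0.13715283  0.03073803  0.0050791 ] 0.2352008387191868
```

View pics/t2.png

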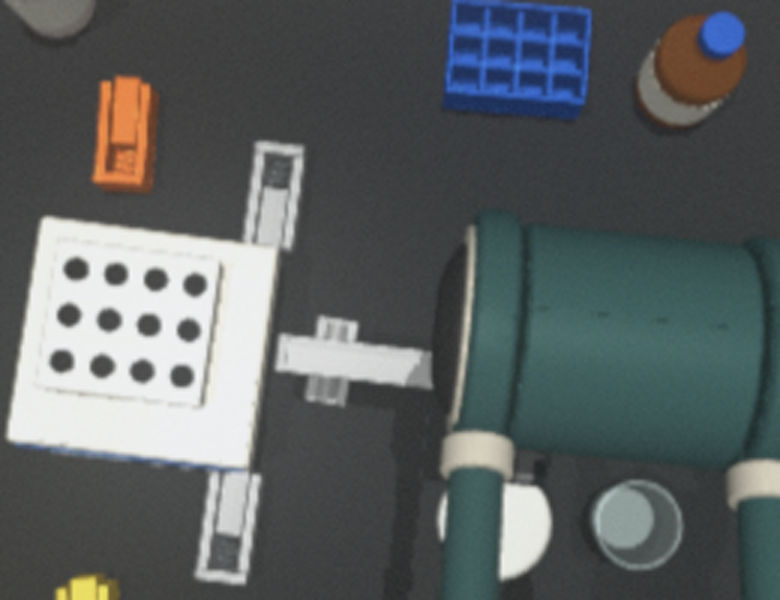

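```bash
python3 - <<'E'
from h import *
c=lambda u,v,z:px2w("top",180+(u+.5)/3-.5,100+(v+.5)/3-.5,z)
s=telemetry.state();C=R.from_euler('xyz',s['tcp_rot'],degrees=True)
for z in(.19,.2,.21):
    t=c(277,352,z);print(z,t,"in tool",C.inv().apply(t-s['tool_pos'])*1e3)
a,b=c(277,352,.2),c(425,369,.2);d=a-b;print("yaw",np.degrees(np.arctan2(d[1],d[0])),np.linalg.norm(d))
E
```

```text
0.19 [0.54128836 0.13514004 0.19      ] in tool [163.70146824   1.16659175  14.41359959]
0.2 [0.540731   0.13412635 0.2       ] in tool [162.63671855   0.69243915   4.41461397]
0.21 [0.54017364 0.13311265 0.21      ] in tool [161.57196886   0.21828654  -5.58437165]
yaw 83.46833166268657 0.09871353111188823
```

>>> {"op": "step_arm", "data": {
  "rows": [
    {"translation": [-7, 0, 0], "angular": [0, 0, 0]},
    {"translation": [0, 0, 0], "angular": [0, -0.078, 0]},
    {"translation": [0, 0, 0], "angular": [0, -0.078, 0]},
    {"translation": [0, 0, 0], "angular": [0, -0.078, 0]},
    {"translation": [0, 0, 0], "angular": [0, -0.078, 0]},
    {"translation": [0, 0, 0], "angular": [0, -0.078, 0]},
    {"translation": [0, 0, 0], "angular": [0, 0, 0]}
  ]
}}

```text
time_s: 9.37
tool_pos: [0.5218, -0.0368, 0.2042]
tcp_rot: [-179.8, 22.5, 83.4]
contact_force: [-0.5, 0.3, -4.5]
gripper_width: 0.235
grip_force: 80.3
```

```bash
cat > plan.py <<'E'
from h import *
import sys
E=np.array([.5444,.1617,0]);yaw=83.4;u=np.array([np.sin(np.radians(6.6)),np.cos(np.radians(6.6)),0]);T=np.array([.1618,.0005,.0055])
def tgt(d,a,lift,ry=.054):  # tip d inside rim, pitch a, line lift above ridge
    tz=.020+.008/np.cos(a)-(ry+d)*np.tan(a)+lift
    tip=E+d*u+[0,0,tz];Rt=R.from_euler('xyz',[180,0,yaw],degrees=True)*R.from_rotvec([0,-a,0])
    return tip-Rt.apply(T),Rt,tip
if __name__=="__main__":
    s=telemetry.state();C=R.from_euler('xyz',s['tcp_rot'],degrees=True);tip=s['tool_pos']+C.apply(T)
    print("t",s['time_s'],"tip d,z",(tip-E)@u,tip[2],"lateral",(tip-E)@np.array([u[1],-u[0],0]),"pitch",np.arcsin(-C.apply([1,0,0])[2]),'F',s['contact_force'],'M',s['wrist_torque'])
    p,Rt,tip=tgt(*map(float,sys.argv[1:4]));print("tip tgt",tip);delta(p,Rt=Rt)
E
python3 plan.py -.02 .39 .02;python3 plan.py -.02 .39 .0015
```

```text
t 9.3667 tip d,z -0.052407046646495495 0.13726212599274434 lateral 0.0007021661603839858 pitch 0.392052940985808 F [-0.48915774  0.33297949 -4.46980729] M [ 0.38917437 -0.03154791  0.01677283]
tip tgt [0.54210126 0.14183254 0.03467363]
trans mm (tool now) [69.1 -0.5 82.8] rotvec [-0.0036  0.0021  0.0008]
t 9.3667 tip d,z -0.052407046646495495 0.13726212599274434 lateral 0.0007021661603839858 pitch 0.392052940985808 F [-0.48915774  0.33297949 -4.46980729] M [ 0.38917437 -0.03154791  0.01677283]
tip tgt [0.54210126 0.14183254 0.01617363]
trans mm (tool now) [76.2 -0.4 99.9] rotvec [-0.0036  0.0021  0.0008]
```

>>> {"op": "step_arm", "data": {
  "rows": [
    {"translation": [10, 0, 12], "angular": [0, 0, 0]},
    {"translation": [12, 0, 14], "angular": [0, 0, 0]},
    {"translation": [12, 0, 14], "angular": [0, 0, 0]},
    {"translation": [12, 0, 14], "angular": [0, 0, 0]},
    {"translation": [12, 0, 14], "angular": [0, 0, 0]},
    {"translation": [8, 0, 10], "angular": [0, 0, 0]},
    {"translation": [3, -0.5, 5], "angular": [0, 0, 0]},
    {"translation": [0, 0, 0], "angular": [0, 0, 0]}
  ]
}}

```text
time_s: 10.03
tool_pos: [0.5242, -0.0059, 0.1012]
tcp_rot: [-179.8, 22.4, 83.3]
contact_force: [-0.0, -0.1, -3.2]
gripper_width: 0.229
grip_force: 80.3
```

```bash
python3 plan.py -.02 .39 .0015; python3 - <<'E'
from h import *
from plan import *
im=camera("top");s=telemetry.state();C=R.from_euler('xyz',s['tcp_rot'],degrees=True);tip=s['tool_pos']+C.apply(T);print("pred tip px",w2px("top",tip))
cv2.imwrite("pics/t3.png",cv2.resize(im[150:290,240:370],None,fx=4.2,fy=4.2,interpolation=2)[:,:,::-1])
E
```

```text
t 10.0333 tip d,z -0.02123567031915362 0.034585924500060455 lateral -6.66425441944499e-05 pitch 0.39024904610730005 F [-0.03548195 -0.14373955 -3.17494519] M [ 0.33949302 -0.02839756 -0.06837402]
tip tgt [0.54210126 0.14183254 0.01617363]
trans mm (tool now) [ 8.1  0.3 16.6] rotvec [-0.0046  0.0002 -0.0014]
pred tip px [276.14744733 219.90938129]
```

View pics/t3.png

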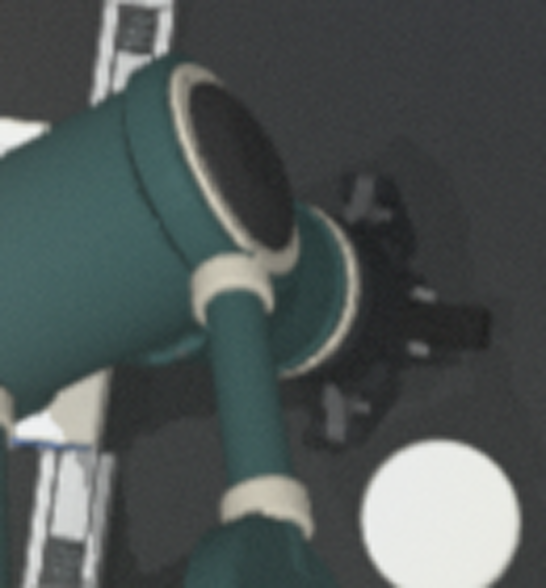

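The arm now hides the tip, so I go on by dead reckoning and force. The grip stays aligned and the blade heads over the block.

>>> {"op": "step_arm", "data": {
  "rows": [
    {"translation": [3, 0, 5], "angular": [0, 0, 0]},
    {"translation": [3, 0.3, 5], "angular": [0, 0, 0]},
    {"translation": [2, 0, 4], "angular": [0, 0, 0]},
    {"translation": [0, 0, 2.5], "angular": [0, 0, 0]},
    {"translation": [0, 0, 0], "angular": [0, 0, 0]}
  ]
}}

```text
time_s: 10.5
tool_pos: [0.5256, -0.004, 0.0844]
tcp_rot: [-179.9, 22.4, 83.3]
contact_force: [-1.1, -0.2, -3.7]
gripper_width: 0.232
grip_force: 80.3
```

```bash
python3 plan.py .012 .39 .0015
```

```text
t 10.5 tip d,z -0.01927256721595989 0.017724046130457485 lateral 0.0010874026455633887 pitch 0.3903738105624161 F [-1.12114569 -0.16713042 -3.65199842] M [ 0.27347082 -0.00994812 -0.04163227]
tip tgt [0.54577925 0.17362047 0.00301987]
trans mm (tool now) [34.5 -0.9  1.8] rotvec [-0.0017  0.0004 -0.0012]
```

>>> {"op": "step_arm", "data": {
  "rows": [
    {"translation": [0, -0.5, 1], "angular": [0, 0, 0]},
    {"translation": [0, 0, 1], "angular": [0, 0, 0]},
    {"translation": [0, 0, 0], "angular": [0, 0, 0]},
    {"translation": [0, 0, 0], "angular": [0, 0, 0]}
  ]
}}

```text
time_s: 10.83
tool_pos: [0.5256, -0.0046, 0.0833]
tcp_rot: [180.0, 22.3, 83.3]
contact_force: [-0.6, -0.2, -3.0]
gripper_width: 0.236
grip_force: 80.3
```

>>> {"op": "step_arm", "data": {
  "rows": [
    {"translation": [0, 0, 0.8], "angular": [0, 0, 0]},
    {"translation": [0, 0, 0.8], "angular": [0, 0, 0]},
    {"translation": [0, 0, 0], "angular": [0, 0, 0]},
    {"translation": [0, 0, 0], "angular": [0, 0, 0]}
  ]
}}

```text
time_s: 11.17
tool_pos: [0.5258, -0.0052, 0.0819]
tcp_rot: [180.0, 22.3, 83.3]
contact_force: [-0.7, -0.8, -2.8]
gripper_width: 0.234
grip_force: 80.5
```

```bash
python3 plan.py .012 .39 .0015
```

```text
t 11.1667 tip d,z -0.020318298073026653 0.015352268910272873 lateral 0.0014801928961406085 pitch 0.3898575031206064 F [-0.69344011 -0.79717832 -2.77183566] M [ 0.43135763 -0.04861145 -0.0591532 ]
tip tgt [0.54577925 0.17362047 0.00301987]
trans mm (tool now) [34.6 -1.2 -0.9] rotvec [-0.0002 -0.0001 -0.0018]
```

>>> {"op": "step_arm", "data": {
  "rows": [
    {"translation": [0, -1, 0.8], "angular": [0, 0, 0]},
    {"translation": [0, 0, 0.7], "angular": [0, 0, 0]},
    {"translation": [0, 0, 0], "angular": [0, 0, 0]},
    {"translation": [0, 0, 0], "angular": [0, 0, 0]}
  ]
}}

```text
time_s: 11.5
tool_pos: [0.5251, -0.0055, 0.0807]
tcp_rot: [179.9, 22.3, 83.3]
contact_force: [1.4, -0.1, -0.1]
gripper_width: 0.231
grip_force: 80.8
```

>>> {"op": "step_arm", "data": {
  "rows": [
    {"translation": [0, 0, 0.8], "angular": [0, 0, 0]},
    {"translation": [0, 0, 0.7], "angular": [0, 0, 0]},
    {"translation": [0, 0, 0], "angular": [0, 0, 0]},
    {"translation": [0, 0, 0], "angular": [0, 0, 0]}
  ]
}}

```text
time_s: 11.83
tool_pos: [0.525, -0.0061, 0.0794]
tcp_rot: [179.9, 22.3, 83.3]
contact_force: [2.1, -0.2, 3.0]
gripper_width: 0.234
grip_force: 81.2
```

```bash
python3 plan.py .012 .39 .0015
```

```text
t 11.8333 tip d,z -0.021375569751884392 0.01286900722834404 lateral 0.0008842205780862297 pitch 0.38971289514352553 F [ 2.08033807 -0.2157159   2.986811  ] M [ 0.67165788 -0.28422137 -0.09915668]
tip tgt [0.54577925 0.17362047 0.00301987]
trans mm (tool now) [34.6 -0.6 -3.6] rotvec [ 0.0005 -0.0003 -0.0021]
```

>>> {"op": "step_arm", "data": {
  "rows": [
    {"translation": [0, 0, -3], "angular": [0, 0, 0]},
    {"translation": [4, 0, 0], "angular": [0, 0, 0]},
    {"translation": [4, 0, 0], "angular": [0, 0, 0]},
    {"translation": [4, 0, 0], "angular": [0, 0, 0]},
    {"translation": [4, 0, 0], "angular": [0, 0, 0]},
    {"translation": [4, 0, 0], "angular": [0, 0, 0]},
    {"translation": [0, 0, 0], "angular": [0, 0, 0]}
  ]
}}

```text
time_s: 12.42
tool_pos: [0.5265, 0.0144, 0.0733]
tcp_rot: [-180.0, 22.3, 83.3]
contact_force: [0.8, 3.7, -0.9]
gripper_width: 0.237
grip_force: 80.7
```

```bash
python3 plan.py .012 .39 .0015
```

```text
t 12.4167 tip d,z -0.0007256623380968741 0.006796761854996794 lateral -0.00025273149132327006 pitch 0.38908370726364616 F [ 0.84582364  3.71029    -0.90170156] M [ 0.87929802 -0.14358331 -0.02291323]
tip tgt [0.54577925 0.17362047 0.00301987]
trans mm (tool now) [13.2  0.4 -1.5] rotvec [-0.0011 -0.0009 -0.0009]
```

>>> {"op": "step_arm", "data": {
  "rows": [
    {"translation": [0, 0, -1], "angular": [0, 0, 0]},
    {"translation": [2, 0, 0], "angular": [0, 0, 0]},
    {"translation": [2, 0, 0], "angular": [0, 0, 0]},
    {"translation": [2, 0, 0], "angular": [0, 0, 0]},
    {"translation": [0, 0, 0], "angular": [0, 0, 0]}
  ]
}}

```text
time_s: 12.83
tool_pos: [0.5271, 0.0194, 0.0723]
tcp_rot: [-180.0, 22.3, 83.3]
contact_force: [0.7, 0.8, -3.0]
gripper_width: 0.234
grip_force: 80.5
```

```bash
python3 plan.py .012 .39 .0015
```

```text
t 12.8333 tip d,z 0.004168319373447502 0.005706627544784654 lateral -0.00010188565994824588 pitch 0.3900014130760118 F [ 0.66517502  0.80846021 -2.95400096] M [ 0.4542341  -0.04708097 -0.01859429]
tip tgt [0.54577925 0.17362047 0.00301987]
trans mm (tool now) [ 8.3  0.3 -0.5] rotvec [-0.0012  0.     -0.0014]
```

>>> {"op": "step_arm", "data": {
  "rows": [
    {"translation": [2.5, 0, -0.2], "angular": [0, 0, 0]},
    {"translation": [2.5, 0, -0.2], "angular": [0, 0, 0]},
    {"translation": [2.5, 0, 0], "angular": [0, 0, 0]},
    {"translation": [2, 0, 0], "angular": [0, 0, 0]},
    {"translation": [0, 0, 0], "angular": [0, 0, 0]}
  ]
}}

```text
time_s: 13.25
tool_pos: [0.5283, 0.0284, 0.0691]
tcp_rot: [-180.0, 22.3, 83.3]
contact_force: [-0.9, -0.3, -4.2]
gripper_width: 0.237
grip_force: 80.4
```

```bash
python3 plan.py .012 .39 .0015
```

```text
t 13.25 tip d,z 0.013334534745132088 0.0024865084345856436 lateral -1.644922907705336e-05 pitch 0.38995689744521855 F [-0.8703661  -0.29248774 -4.24361604] M [ 0.29241637 -0.06584071 -0.00965439]
tip tgt [0.54577925 0.17362047 0.00301987]
trans mm (tool now) [-1.4  0.2  0. ] rotvec [-0.001  -0.     -0.0012]
```

>>> {"op": "step_arm", "data": {
  "rows": [
    {"translation": [0, 0, 1.5], "angular": [0, 0, 0]},
    {"translation": [-0.1, 0, 1.8], "angular": [0, 0.02, 0]},
    {"translation": [-0.1, 0, 1.8], "angular": [0, 0.02, 0]},
    {"translation": [-0.1, 0, 1.8], "angular": [0, 0.02, 0]},
    {"translation": [-0.1, 0, 1.8], "angular": [0, 0.02, 0]},
    {"translation": [-0.1, 0, 1.8], "angular": [0, 0.02, 0]},
    {"translation": [-0.1, 0, 1.8], "angular": [0, 0.02, 0]},
    {"translation": [0, 0, 0], "angular": [0, 0, 0]}
  ]
}}

```text
time_s: 13.92
tool_pos: [0.5282, 0.0239, 0.0587]
tcp_rot: [179.9, 15.2, 83.2]
contact_force: [-1.4, 9.0, 0.4]
gripper_width: 0.229
grip_force: 81.1
```

```bash
python3 plan.py .014 .27 -.001
```

```text
t 13.9167 tip d,z 0.01592820740940587 0.01087323426132892 lateral 0.0008437960119654764 pitch 0.26574528482677734 F [-1.42407842  9.0027794   0.39438173] M [1.04581451 0.32435056 0.05623713]
tip tgt [0.54600912 0.17560722 0.00848117]
trans mm (tool now) [-1.2 -0.3  2.1] rotvec [ 0.0004 -0.0043 -0.0036]
```

>>> {"op": "step_arm", "data": {
  "rows": [
    {"translation": [0.3, 0, 2.2], "angular": [0, 0.02, 0]},
    {"translation": [0.3, 0, 2.2], "angular": [0, 0.02, 0]},
    {"translation": [0.3, 0, 2.2], "angular": [0, 0.02, 0]},
    {"translation": [0.3, 0, 2.2], "angular": [0, 0.02, 0]},
    {"translation": [0.3, 0, 2.2], "angular": [0, 0.02, 0]},
    {"translation": [0, 0, 0], "angular": [0, 0, 0]}
  ]
}}

```text
time_s: 14.42
tool_pos: [0.5281, 0.0209, 0.0487]
tcp_rot: [179.9, 9.7, 83.2]
contact_force: [-3.3, 1.2, 9.4]
gripper_width: 0.237
grip_force: 81.9
```

```bash
python3 plan.py .015 .17 0; python3 - <<'E'
from h import *
im=camera("side");cv2.imwrite("pics/s4.png",cv2.resize(im[210:320,220:430],None,fx=3.8,fy=3.8,interpolation=2)[:,:,::-1])
i0=cv2.imread("pics/side0.png")
a,b=[cv2.cvtColor(q[200:330,240:430],c).astype('float32') for q,c in((i0,6),(im,7))]
def fl(u,v,r=7): 
    A=cv2.cvtColor(i0,6)[v-r:v+r+1,u-r:u+r+1];B=cv2.cvtColor(im,7)[v-r-8:v+r+9,u-r-8:u+r+9]
    m=cv2.matchTemplate(cv2.resize(B,None,fx=8,fy=8,interpolation=2),cv2.resize(A,None,fx=8,fy=8,interpolation=2),5);l=cv2.minMaxLoc(m);return l[1],(np.array(l[3])/8-8)
for p in((302,229),(368,236),(288,286),(358,293)):print(p,fl(*p))
E
```

```text
t 14.4167 tip d,z 0.016848319005413524 0.016044704144741982 lateral 0.0009724273101822624 pitch 0.1693427977217514 F [-3.29300673  1.15408171  9.44951245] M [0.16103933 0.71425881 0.16052606]
tip tgt [0.54612406 0.17660059 0.01627269]
trans mm (tool now) [-1.9 -0.5 -0. ] rotvec [ 0.0006 -0.0007 -0.0029]
(302, 229) (0.9950594305992126, array([-0.5, -0.5]))
(368, 236) (0.9977424740791321, array([ 0.125, -0.625]))
(288, 286) (0.9970769882202148, array([-0.25 ,  2.375]))
(358, 293) (0.9982883334159851, array([-0.25 ,  1.875]))
```

View pics/s4.png

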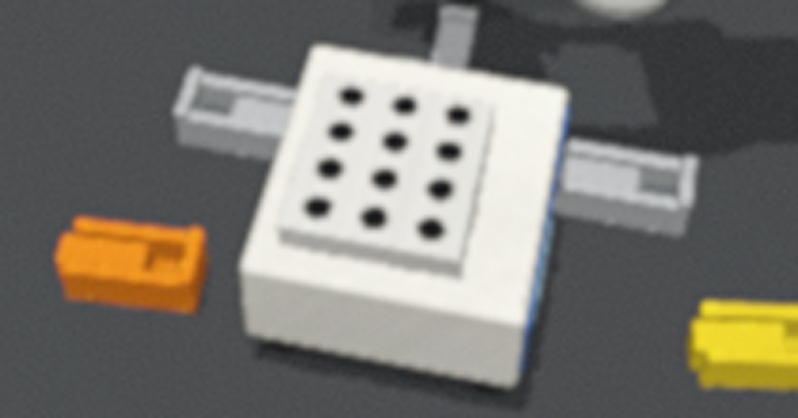

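The bath is coming up. The front-edge pixels shifted, both channels are in place, and both shoes are still held back.

>>> {"op": "step_arm", "data": {
  "rows": [
    {"translation": [-0.1, 0, 1.8], "angular": [0, 0.02, 0]},
    {"translation": [-0.1, 0, 1.8], "angular": [0, 0.02, 0]},
    {"translation": [-0.1, 0, 1.8], "angular": [0, 0.02, 0]},
    {"translation": [-0.1, 0, 1.8], "angular": [0, 0.02, 0]},
    {"translation": [-0.1, 0, 1.8], "angular": [0, 0.02, 0]},
    {"translation": [0, 0, 0], "angular": [0, 0, 0]},
    {"translation": [0, 0, 0], "angular": [0, 0, 0]}
  ]
}}

```text
time_s: 15.05
tool_pos: [0.528, 0.0194, 0.0399]
tcp_rot: [179.9, 4.0, 83.3]
contact_force: [-3.8, -0.5, 8.4]
gripper_width: 0.231
grip_force: 81.9
```

```bash
cat > look.py <<'E'
from h import *
import sys
from plan import E,u
i0=cv2.cvtColor(cv2.imread("pics/side0.png"),6);im=camera("side");cv2.imwrite(sys.argv[1],cv2.resize(im[210:320,220:430],None,fx=3.8,fy=3.8,interpolation=2)[:,:,::-1])
g=cv2.cvtColor(im,7)
def fl(uu,v,r=7): 
    A=i0[v-r:v+r+1,uu-r:uu+r+1];B=g[v-r-8:v+r+9,uu-r-8:uu+r+9]
    l=cv2.minMaxLoc(cv2.matchTemplate(cv2.resize(B,None,fx=8,fy=8,interpolation=2),cv2.resize(A,None,fx=8,fy=8,interpolation=2),5));return np.array(l[3])/8-8
# rigid rotation about feet axis: predict pixel shift for angle th
o=E+.165*u+np.array([0,0,.02]);ax=np.array([u[1],-u[0],0])
pts={(302,229):.092,(368,236):.092,(288,286):.079,(358,293):.079}
W={p:px2w("side",*p,z) for p,z in pts.items()}
obs={p:fl(*p) for p in pts}
def res(x): 
    return np.concatenate([w2px("side",o+R.from_rotvec(-ax*x[0]).apply(W[p]-o)+x[1]*u)-w2px("side",W[p])-obs[p] for p in pts])
from scipy.optimize import least_squares
s=least_squares(res,[.03,0],x_scale=[.01,.001]);print("lift rad %.3f (level .074) slide mm %.1f"%(s.x[0],s.x[1]*1e3),"res",res(s.x).round(1))
# shoe boundary dark/light along channels
for n,(a,b) in{"far":((274,236),(297,240)),"near":((370,256),(402,260))}.items():
    print(n,[int(v) for v in cv2.remap(g,np.linspace(a[0],b[0],24,dtype='float32')[None],np.linspace(a[1],b[1],24,dtype='float32')[None],1)[0]],"was",[int(v) for v in cv2.remap(i0,np.linspace(a[0],b[0],24,dtype='float32')[None],np.linspace(a[1],b[1],24,dtype='float32')[None],1)[0]])
E
python3 plan.py .015 .07 0; python3 look.py pics/s5.png
```

```text
t 15.05 tip d,z 0.017739171267945306 0.023052157093493997 lateral 0.0009304190683723295 pitch 0.06998809536798921 F [-3.84826234 -0.51877714  8.4234984 ] M [0.1461127  0.63874364 0.28463215]
tip tgt [0.54612406 0.17660059 0.02318174]
trans mm (tool now) [-2.7 -0.5  0.1] rotvec [ 0.001  -0.     -0.0024]
lift rad 0.112 (level .074) slide mm 1.8 res [-0.5  0.1 -0.  -0.  -0.4 -0.2  0.1 -0.1]
far [129, 127, 123, 124, 126, 127, 132, 130, 131, 132, 134, 133, 132, 132, 130, 131, 139, 168, 190, 196, 195, 198, 215, 234] was [125, 124, 122, 123, 125, 124, 133, 157, 183, 194, 196, 195, 193, 194, 194, 195, 193, 193, 193, 193, 193, 193, 199, 217]
near [195, 195, 195, 197, 195, 164, 134, 134, 135, 133, 131, 132, 138, 133, 122, 117, 117, 116, 117, 115, 138, 187, 194, 152] was [195, 193, 194, 195, 195, 192, 193, 195, 194, 193, 193, 193, 178, 145, 121, 116, 116, 114, 115, 113, 136, 185, 193, 151]
```

Both shoes have sprung in: the light shoe edges in both channels moved about 10 px (~27 mm) inwards. Now I let the bath down slowly.

>>> {"op": "step_arm", "data": {
  "rows": [
    {"translation": [0, 0, 0], "angular": [0, 0, 0]},
    {"translation": [0, 0, 0], "angular": [0, 0, 0]},
    {"translation": [0.1, 0, -0.9], "angular": [0, -0.01, 0]},
    {"translation": [0.1, 0, -0.9], "angular": [0, -0.01, 0]},
    {"translation": [0.1, 0, -0.9], "angular": [0, -0.01, 0]},
    {"translation": [0.1, 0, -0.9], "angular": [0, -0.01, 0]},
    {"translation": [0.1, 0, -0.9], "angular": [0, -0.01, 0]},
    {"translation": [0.1, 0, -0.9], "angular": [0, -0.01, 0]},
    {"translation": [0.1, 0, -0.9], "angular": [0, -0.01, 0]},
    {"translation": [0.1, 0, -0.9], "angular": [0, -0.01, 0]}
  ]
}}

```text
time_s: 15.93
tool_pos: [0.5284, 0.0217, 0.046]
tcp_rot: [179.9, 8.6, 83.3]
contact_force: [-1.3, -3.5, 5.5]
gripper_width: 0.235
grip_force: 81.4
```

>>> {"op": "step_arm", "data": {
  "rows": [
    {"translation": [0.1, 0, -0.9], "angular": [0, -0.01, 0]},
    {"translation": [0.1, 0, -0.9], "angular": [0, -0.01, 0]},
    {"translation": [0.1, 0, -0.9], "angular": [0, -0.01, 0]},
    {"translation": [0.1, 0, -0.9], "angular": [0, -0.01, 0]},
    {"translation": [0.1, 0, -0.9], "angular": [0, -0.01, 0]},
    {"translation": [0.1, 0, -0.9], "angular": [0, -0.01, 0]},
    {"translation": [0.1, 0, -0.9], "angular": [0, -0.01, 0]},
    {"translation": [0, 0, 0], "angular": [0, 0, 0]}
  ]
}}

```text
time_s: 16.6
tool_pos: [0.5288, 0.0244, 0.0519]
tcp_rot: [179.9, 12.6, 83.3]
contact_force: [-0.1, -1.9, 4.5]
gripper_width: 0.235
grip_force: 81.3
```

```bash
python3 plan.py .015 .22 0; python3 look.py pics/s6.png
```

```text
t 16.6 tip d,z 0.018493135706458434 0.01123208468783015 lateral 0.0011088672842325478 pitch 0.22002414040324214 F [-0.1016002  -1.85247129  4.45051022] M [ 0.20795589 -0.05706515 -0.03109336]
tip tgt [0.54612406 0.17660059 0.01276784]
trans mm (tool now) [-3.7 -0.8 -0.7] rotvec [ 0.0013  0.     -0.0017]
lift rad 0.104 (level .074) slide mm 1.7 res [-0.4  0.1 -0.1 -0.1 -0.5 -0.3 -0.   0. ]
far [128, 127, 123, 124, 126, 130, 130, 131, 133, 133, 134, 131, 132, 131, 130, 130, 139, 168, 191, 196, 196, 199, 214, 232] was [125, 124, 122, 123, 125, 124, 133, 157, 183, 194, 196, 195, 193, 194, 194, 195, 193, 193, 193, 193, 193, 193, 199, 217]
near [194, 194, 195, 197, 195, 165, 134, 135, 136, 133, 130, 132, 137, 134, 122, 118, 117, 115, 118, 115, 139, 187, 195, 151] was [195, 193, 194, 195, 195, 192, 193, 195, 194, 193, 193, 193, 178, 145, 121, 116, 116, 114, 115, 113, 136, 185, 193, 151]
```

>>> {"op": "step_arm", "data": {
  "rows": [
    {"translation": [0, 0, -1.2], "angular": [0, -0.01, 0]},
    {"translation": [0, 0, -1.2], "angular": [0, -0.01, 0]},
    {"translation": [0, 0, -1], "angular": [0, -0.01, 0]},
    {"translation": [0, 0, -1], "angular": [0, -0.01, 0]},
    {"translation": [0, 0, -1], "angular": [0, -0.01, 0]},
    {"translation": [0, 0, 0], "angular": [0, 0, 0]}
  ]
}}

```text
time_s: 17.15
tool_pos: [0.5286, 0.0259, 0.0566]
tcp_rot: [180.0, 15.5, 83.3]
contact_force: [2.5, 1.5, 2.4]
gripper_width: 0.235
grip_force: 81.0
```

```bash
python3 plan.py .015 .27 0; python3 look.py pics/s7.png|head -1
```

```text
t 17.15 tip d,z 0.01775692272162171 0.008139635621658113 lateral 0.0005976322718900232 pitch 0.27012492598305243 F [2.50290182 1.53663718 2.44504546] M [ 0.66614186 -0.58398133 -0.12327551]
tip tgt [0.54612406 0.17660059 0.00920442]
trans mm (tool now) [-2.9 -0.4 -0.3] rotvec [ 0.0005  0.0001 -0.0013]
lift rad 0.095 (level .074) slide mm 2.2 res [-0.3  0.3 -0.2 -0.3 -0.5 -0.3 -0.   0.1]
```

View pics/s7.png

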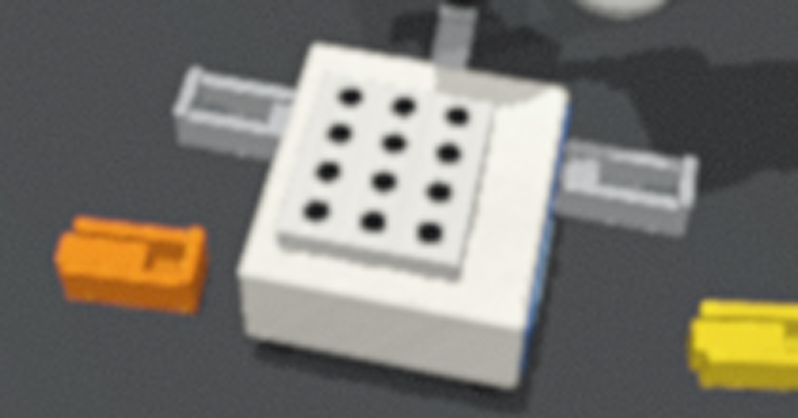

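The picture shows both shoes well in, with their light ends at (280,118) and (580,172) and the spring space behind them empty. I keep lowering until the lift stops changing.

>>> {"op": "step_arm", "data": {
  "rows": [
    {"translation": [0, 0, -1.1], "angular": [0, -0.01, 0]},
    {"translation": [0, 0, -1.1], "angular": [0, -0.01, 0]},
    {"translation": [0, 0, -1.1], "angular": [0, -0.01, 0]},
    {"translation": [0, 0, -1.1], "angular": [0, -0.01, 0]},
    {"translation": [0, 0, -1.1], "angular": [0, -0.01, 0]},
    {"translation": [0, 0, -1.1], "angular": [0, -0.01, 0]},
    {"translation": [0, 0, 0], "angular": [0, 0, 0]}
  ]
}}

```text
time_s: 17.78
tool_pos: [0.5278, 0.0272, 0.0626]
tcp_rot: [-179.9, 19.0, 83.4]
contact_force: [0.9, 0.5, -1.4]
gripper_width: 0.236
grip_force: 80.7
```

```bash
python3 plan.py .015 .33 0; python3 look.py pics/s8.png|head -1
```

```text
t 17.7833 tip d,z 0.01566539415136569 0.004758954253420697 lateral -0.00044416274069486797 pitch 0.33158492079442164 F [ 0.86067084  0.51298008 -1.446737  ] M [ 0.56747697 -0.22841211 -0.11469111]
tip tgt [0.54612406 0.17660059 0.00482207]
trans mm (tool now) [-0.7  0.5  0.4] rotvec [-0.0016  0.0016 -0.0007]
lift rad 0.098 (level .074) slide mm 1.9 res [-0.3  0.2  0.1 -0.2 -0.3 -0.2 -0.   0. ]
```

>>> {"op": "step_arm", "data": {
  "rows": [
    {"translation": [0, 0, -3], "angular": [0, 0, 0]},
    {"translation": [-5, 0, 0], "angular": [0, 0, 0]},
    {"translation": [-8, 0, 0], "angular": [0, 0, 0]},
    {"translation": [-10, 0, 0], "angular": [0, 0, 0]},
    {"translation": [-15, 0, 0], "angular": [0, 0, 0]},
    {"translation": [-15, 0, 0], "angular": [0, 0, 0]},
    {"translation": [-15, 0, 0], "angular": [0, 0, 0]},
    {"translation": [-15, 0, 0], "angular": [0, 0, 0]},
    {"translation": [-15, 0, 0], "angular": [0, 0, 0]},
    {"translation": [0, 0, 0], "angular": [0, 0, 0]}
  ]
}}

```text
time_s: 18.67
tool_pos: [0.5171, -0.0675, 0.099]
tcp_rot: [179.9, 19.0, 83.1]
contact_force: [0.8, -0.4, -3.2]
gripper_width: 0.237
grip_force: 80.3
```

```bash
python3 plan.py -.08 .33 0; python3 look.py pics/s9.png|head -1
```

```text
t 18.6667 tip d,z -0.07959700792789451 0.04109146154182055 lateral 0.0004358396180996815 pitch 0.33177752432297525 F [ 0.84992372 -0.39976132 -3.15161865] M [ 0.23484438 -0.07254298  0.0140331 ]
tip tgt [0.53520503 0.08223018 0.03736193]
trans mm (tool now) [0.8 0.3 3.9] rotvec [-0.0006  0.0018 -0.0045]
lift rad 0.102 (level .074) slide mm 1.8 res [-0.4  0.  -0.2 -0.  -0.5 -0.3 -0.   0.1]
```

>>> {"op": "step_arm", "data": {
  "rows": [
    {"translation": [-10, 0, -20], "angular": [0, 0, 0]},
    {"translation": [-10, 0, -10], "angular": [0, 0.083, 0]},
    {"translation": [-10, 0, 0], "angular": [0, 0.083, 0]},
    {"translation": [-10, 0, 0], "angular": [0, 0.083, 0]},
    {"translation": [-20, 0, 0], "angular": [0, 0.083, 0]},
    {"translation": [-25, 4, 0], "angular": [0, 0, 0]},
    {"translation": [-25, 4, 0], "angular": [0, 0, 0]},
    {"translation": [-25, 4, 0], "angular": [0, 0, 0]},
    {"translation": [-25, 4, 0], "angular": [0, 0, 0]},
    {"translation": [-25, 4, 0], "angular": [0, 0, 0]}
  ]
}}

```text
time_s: 19.55
tool_pos: [0.5163, -0.2402, 0.1375]
tcp_rot: [-179.9, -0.1, 83.3]
contact_force: [1.0, 0.3, -3.1]
gripper_width: 0.233
grip_force: 80.3
```

>>> {"op": "step_arm", "data": {
  "rows": [
    {"translation": [-10, 0, 0], "angular": [0, 0, 0]},
    {"translation": [0, 0, 0], "angular": [0, 0, 0]}
  ]
}}

```text
time_s: 19.72
tool_pos: [0.5154, -0.251, 0.1376]
tcp_rot: [-180.0, -0.1, 83.2]
contact_force: [0.8, -0.2, -4.1]
gripper_width: 0.235
grip_force: 80.3
```

```bash
python3 - <<'E'
from h import *
im=camera("top");cv2.imwrite("pics/t10.png",cv2.resize(im[90:310,170:470],None,fx=2.6,fy=2.6,interpolation=2)[:,:,::-1])
s=telemetry.state();print(s['time_s'],s['tool_pos'],s['tcp_rot'],s['contact_force'],s['wrist_torque'])
E
```

```text
19.7667 [ 0.51529332 -0.24938755  0.13741255] [-1.79937947e+02 -1.44635700e-01  8.31779229e+01] [-0.55089799  0.54025577 -3.63353798] [-0.11241018 -0.01969346 -0.05789008]
```

View pics/t10.png

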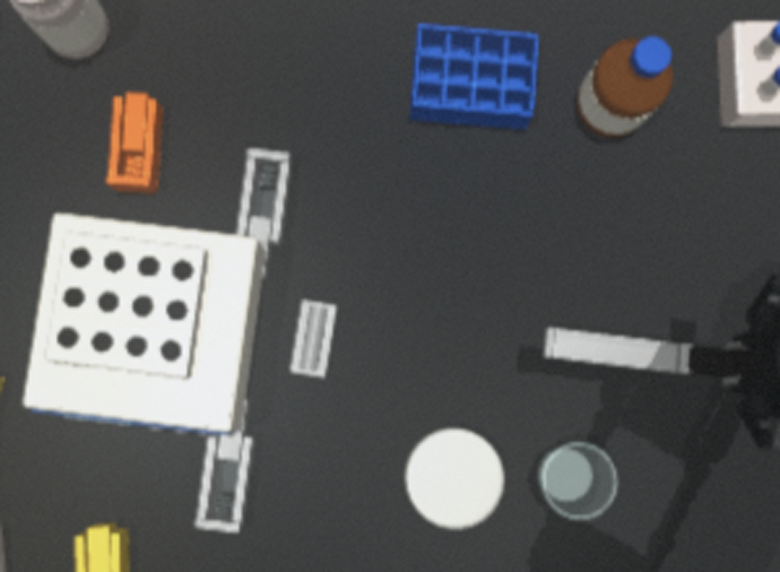

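Both shoes sit under the bath, the block and bystanders are in place, and the bar is held clear, tip at (548,345). Now I lower it.

>>> {"op": "step_arm", "data": {
  "rows": [
    {"translation": [0, 0, 20], "angular": [0, 0, 0]},
    {"translation": [0, 0, 30], "angular": [0, 0, 0]},
    {"translation": [0, 0, 30], "angular": [0, 0, 0]},
    {"translation": [0, 0, 25], "angular": [0, 0, 0]},
    {"translation": [0, 0, 12], "angular": [0, 0, 0]},
    {"translation": [0, 0, 6], "angular": [0, 0, 0]},
    {"translation": [0, 0, 3], "angular": [0, 0, 0]},
    {"translation": [0, 0, 2], "angular": [0, 0, 0]},
    {"translation": [0, 0, 0], "angular": [0, 0, 0]}
  ]
}}

```text
time_s: 20.52
tool_pos: [0.5173, -0.2488, 0.011]
tcp_rot: [179.9, -0.1, 83.3]
contact_force: [0.1, -0.2, -2.8]
gripper_width: 0.234
grip_force: 80.2
```

>>> {"op": "step_arm", "data": {
  "rows": [
    {"translation": [0, 0, 1], "angular": [0, 0, 0]},
    {"translation": [0, 0, 1], "angular": [0, 0, 0]},
    {"translation": [0, 0, 0], "angular": [0, 0, 0]}
  ]
}}

```text
time_s: 20.77
tool_pos: [0.5167, -0.2488, 0.0087]
tcp_rot: [179.9, -0.1, 83.3]
contact_force: [-0.5, 0.2, -5.2]
gripper_width: 0.234
grip_force: 80.2
```

>>> {"op": "step_arm", "data": {
  "rows": [
    {"translation": [0, 0, 1], "angular": [0, 0, 0]},
    {"translation": [0, 0, 0.8], "angular": [0, 0, 0]},
    {"translation": [0, 0, 0], "angular": [0, 0, 0]}
  ]
}}

```text
time_s: 21.02
tool_pos: [0.5163, -0.2487, 0.0065]
tcp_rot: [180.0, -0.1, 83.3]
contact_force: [-0.3, 0.8, 0.3]
gripper_width: 0.234
grip_force: 80.6
```

>>> {"op": "step_arm", "data": {
  "rows": [
    {"translation": [0, 0, 0], "angular": [0, 0, 0]},
    {"translation": [0, 0, 0], "angular": [0, 0, 0]},
    {"translation": [0, 0, 0], "angular": [0, 0, 0]},
    {"translation": [0, 0, 0], "angular": [0, 0, 0]},
    {"translation": [0, 0, 0], "angular": [0, 0, 0]},
    {"translation": [0, 0, 0], "angular": [0, 0, 0]}
  ],
  "jaw": 1
}}

```text
time_s: 21.52
tool_pos: [0.5162, -0.2485, 0.0061]
tcp_rot: [180.0, -0.1, 83.3]
contact_force: [-0.3, -1.4, 0.2]
gripper_width: 1.001
grip_force: 0.0
```

>>> {"op": "step_arm", "data": {
  "rows": [
    {"translation": [0, 0, -5], "angular": [0, 0, 0]},
    {"translation": [0, 0, -15], "angular": [0, 0, 0]},
    {"translation": [0, 0, -30], "angular": [0, 0, 0]},
    {"translation": [0, 0, -35], "angular": [0, 0, 0]},
    {"translation": [0, 0, -35], "angular": [0, 0, 0]},
    {"translation": [-35, 0, 0], "angular": [0, 0, 0]},
    {"translation": [-35, 0, 0], "angular": [0, 0, 0]},
    {"translation": [-35, 0, 0], "angular": [0, 0, 0]},
    {"translation": [-35, 0, 0], "angular": [0, 0, 0]},
    {"translation": [0, 0, 0], "angular": [0, 0, 0]}
  ]
}}

```text
time_s: 22.35
tool_pos: [0.4992, -0.3938, 0.1269]
tcp_rot: [179.9, 0.1, 83.1]
contact_force: [0.2, 0.5, 0.1]
gripper_width: 0.998
grip_force: 0.0
```

```bash
python3 look.py pics/s11.png; python3 - <<'E'
from h import *
im=camera("top");cv2.imwrite("pics/t11.png",cv2.resize(im[90:310,170:470],None,fx=2.6,fy=2.6,interpolation=2)[:,:,::-1])
s=telemetry.state();print(s['time_s'],s['tool_pos'],s['contact_force'])
E
```

```text
lift rad 0.102 (level .074) slide mm 1.8 res [-0.4  0.  -0.1 -0.  -0.5 -0.3 -0.   0.1]
far [127, 124, 122, 122, 125, 126, 130, 130, 129, 132, 131, 129, 131, 129, 130, 128, 138, 165, 189, 194, 194, 197, 212, 230] was [125, 124, 122, 123, 125, 124, 133, 157, 183, 194, 196, 195, 193, 194, 194, 195, 193, 193, 193, 193, 193, 193, 199, 217]
near [193, 192, 193, 195, 193, 163, 132, 132, 133, 131, 131, 129, 137, 132, 121, 116, 116, 115, 114, 113, 137, 185, 194, 149] was [195, 193, 194, 195, 195, 192, 193, 195, 194, 193, 193, 193, 178, 145, 121, 116, 116, 114, 115, 113, 136, 185, 193, 151]
22.45 [ 0.49927734 -0.38898225  0.12590557] [0.4047899  0.46153979 0.60594436]
```

View pics/t11.png

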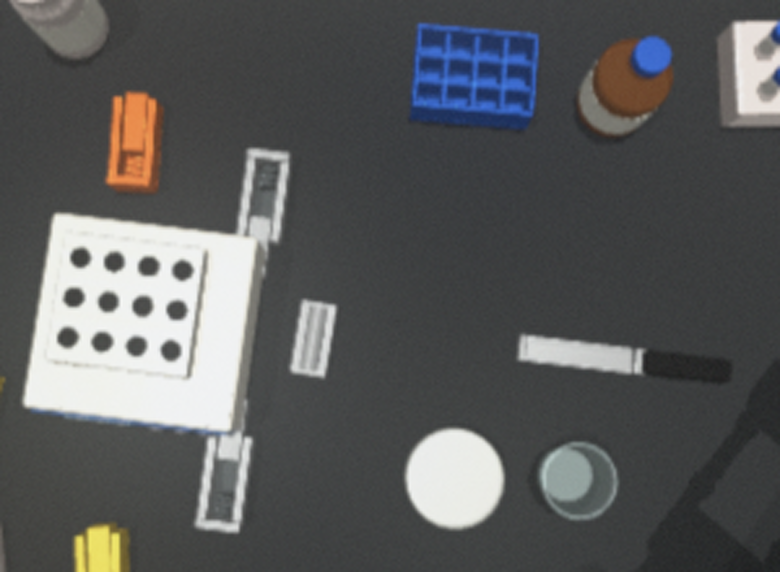

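The bar lies flat at (625,357), clear of the block at (313,338). Both shoes are in and the bath stands on them. I'm handing in.

```bash
python3 -c "
from workcell import ticket;print(ticket.job_done())"
```

```text
the job is handed in; nothing more can be done
None
```

The job is handed in, but the hand-in returned no verdict. The bath was levered up until both shoes sprung in and let down onto them, and the bar now lies flat and clear; my camera estimate of its tilt read about 0.03 rad past level (the limit is 0.02), which I took as measurement error because the reading stayed put once the bar was out.

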